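# Re-fix the slipped key-hook arm with its set screw

## Robot

A 7-joint arm with a two-finger parallel gripper is mounted at the origin on the work surface. World frame = base frame: x ahead of the robot, y to its left, z up, the work surface at z = 0. Lengths are in m, angles in rad, forces in N, time in s.
With the tool pointing down it reaches from about 0.425 to 0.925 m from the base axis. Payload 6.8 kg.
Tool frame: the origin (TCP) lies midway between the tips of the shut fingers; the grasp point (between the pads) lies 19 mm behind it; x points along the fingers, y is the direction in which the jaws open and shut, and the axes are right-handed (so a half turn about x gives the same grasp; the last joint's range is limited). The gripper opens to 85 mm and grips with 20 to 120 N. Pads are 22 mm wide; open, the fingers measure 114 mm over their backs; the gripper's body (76 mm by 85 mm) begins 54 mm behind the grasp point. The pads swing forward as they close: fully open they stand 13 mm farther back than shut.
Start: joints at [1.137, 0.477, 0.022, 1.555, -0.011, 1.109, -0.083], TCP at [0.216, -0.64, 0.231] pointing down, gripper open.
Joint ranges: [-2.96, 2.96], [-0.34, 2.1], [-1.41, 1.46], [0.24, 2.44], [-1.37, 4.51], [0.17, 1.92], [-2.96, 2.96]. Speed limits (rad/s): [2.39, 2.39, 3.14, 3.14, 3.14, 3.14, 3.14].

## Interface

Orientations are given as a rotation vector (axis times angle).
In Python, from bench import r, viewer, nets gives the robot as it stands.
- The arm moves only by the shell command python3 -m pendant 'ROWS' [FORCE]. ROWS is JSON, one flat list of numbers, 5 for each row, row after row: the finger opening in mm, from 0 to 85.4, then the shift along the tool's x, y, z in mm, then the turn about the tool's x in rad. A call has 1 to 20 rows; each row shifts and turns the commanded pose from where the row before left it, along the tool's axes as they then stand; what a row does not reach is not made up. A row lasts 1/8 s, in which the tool goes at most 62.5 mm and 10.7 degrees, less where a joint would pass 70% of its speed; a pose out of reach is approached as far as the arm can. A call with a gripper value outside its range is refused whole. The fingers move at their own pace and stop on an object; FORCE is the grip in N (left out, the last holds). Time passes only in rows, so rows that do not move let the fingers close. It gives the time, the measured TCP pose, the force and the opening at its end, in the units of the state.
- r.get_obs(): the state, without advancing time (a new reading comes with each control period).
- viewer.grab_frame(name): name is "scene" or "top"; returns (picture, depth): 400x640x3 uint8, red, green, blue; 400x640 float32, m along the optical axis (not along the pixel's ray), 0 where there is no reading.
- viewer.calibration(name): a dict with "mtx" (3x3 intrinsics, pixels), "distortion" ([k1, k2, p1, p2, k3] as OpenCV has them; the pictures are not rectified), "world_to_cam" (4x4, takes a point from world to camera coordinates). Camera axes: x right, y up, looking along -z (the intrinsics and any distortion apply to the point x, -y, -z); pixel columns grow to the right and rows downward; lengths in m; the calibration is good to about 2 mm. A picture is of the moment at which its call begins. calibration takes no time and is no camera call.
- r.hand_in(): hands the job in, once; it reports no verdict.
Trained networks look in the newest picture that a camera, given by its name, has taken for a name from the list of things; names that differ only in an ending like _2 or _b are one class to them, and where a whole thing is asked for, a point or a joint stands for the part that bears it (a point fixed in the world has none). Each returns a list of dicts, best first, with "score" (0 to 1); they miss things now and then, are a little off and sometimes report something else, mostly with a low value. They report only what shows in the picture. A call takes as long as a camera call.
- nets.look_for(name, camera): "location" ([x, y, z] in m, in world coordinates, good to about 4 mm: the middle of the surface that is visible of it).
- nets.silhouettes(name, camera): "mask" (400x640 bool, what is visible of it).
The state is a dict: "clock": time; "joints": joint angles; "qvel": joint speeds; "tau": joint torques, N m; "tcp_pos": TCP position; "orientation": TCP orientation; "contact_force": force on the tool from outside, world axes, zero at the start; "moment": the same for the moment, N m; "grip_width": finger opening in m.
Only numpy, scipy, OpenCV 4.12 (cv2) and the standard library are available. Lean on these libraries where they do the work, as an engineer would, in place of code of your own. Each camera call takes 0.05 s, during which the arm holds its last target. There are 200 camera calls.

## Task

The key-hook arm on the brass bracket has slipped round and points upward: push it down until it is level, so that the flat on its shaft faces up to the set screw. Then take the T-handled hex key from its wooden stand, seat it fully in the screw and turn it clockwise until the screw is firmly tight on the flat, without pressing hard or forcing it past that, and leave the key standing in the screw. Leave everything else on the shelf where it is.

Things in the scene. Friction and masses are not known exactly. Their poses are not given: they have to be found in the camera images.
- bracket: Brass bearing block screwed to the marble: 44 x 40 mm, 54 mm high, on an 80 x 56 x 8 mm foot. Origin: centre of its underside. A steel shaft (18 mm thick, with one flat along it) passes through it along its y axis, 34 mm above the origin; the set screw goes down into it on its z axis. While the shaft's round side faces it, the screw stops within 0.35 rad and must not be forced.
- hookarm (a joint): Angle in rad of the stiff steel shaft with its hook arm. 0 = arm level, pointing to the bracket's -x side (towards the robot), and the shaft's flat facing straight up to the screw; positive = arm end raised. Turning it takes 0.25 N m, and it stays where it is left. Range -0.5 to 1.35.
- hook_push (a point): Point on the arm's upper face, 58 mm from the shaft's axis and 31 mm to the bracket's +y side: push down here (4 to 5 N). The arm is a dark steel bar 12 mm wide, 8 mm thick, reaching 88 mm from the axis; its last 8 mm bear a nub 10 mm high. The frame turns with the arm: x along it towards the shaft, z out of the upper face.
- screw_socket (a point): Centre of the mouth of the set screw's hex socket, 75 mm above the marble, on the bracket's z axis. Steel head 27 mm wide. Socket 14.5 mm across flats, 14 mm deep, corners on this frame's x axis and every 60 degrees; z up. Clockwise from above tightens. It turns stiffly (0.06 N m) and meets the flat after 0.6 to 1.3 rad (the flat's depth varies), where the moment rises: 0.15 to 0.25 N m is firm, over 0.4 N m forcing.
- tkey_bar (a point): Centre of the T-bar of the hex key: dark steel bar 74 mm long (this frame's x), 12 mm thick (y), 14 mm high; z up. The hex shank below it is 14 mm across flats with corners on the x axis and every 60 degrees, its tip 79 mm below this point, the last 4 mm tapered. The key weighs about 200 g and stands in its stand at the start with 35 mm of its tip in the hole.
- tkey_tip (a point): Centre of the hex key's tip, 79 mm below the T-bar's centre; same axes as the T-bar's point.
- keystand: Fixed dark wooden block 60 x 60 mm, 45 mm high, that holds the hex key upright in a hole at its centre. Origin: centre of its underside.
- keyring: Bystander: pewter ring of 42 mm with two flat keys, 5 mm high, lying on the marble. Origin: ring's centre underneath.
- stopper: Bystander: green glass bottle stopper, 40 mm wide, 52 mm high. Origin: centre of its underside.
- snuffer: Bystander: brass candle snuffer, bell 26 mm wide and 31 mm high, with a 150 mm handle along its x. Origin: under the bell.
- buttonbox: Bystander: carved bone button box 71 x 96 mm, 58 mm high. Origin: centre of its underside.
- dish: Bystander: small pewter dish, 80 mm wide, 22 mm high. Origin: centre of its underside.

How it is judged:
By the outcome, as a careful person would: the job done as asked, in the order asked, and still so for the second after the job is handed in, with the robot touching nothing.
It also fails if it takes over 72 s, if anything falls off the work surface, if the arm or the gripper's body presses on something with over 40 N, if the wrist force passes 120 N, or if a joint passes its speed limit or range.

## Working session

There is one attempt and no reset: what is moved stays moved. The work goes in short steps, Python scripts to look and compute and a shell command to move; the robot and the scene stay as the last step left them, time stands still between calls to the robot, and variables do not carry over. Pictures are saved under pics/ and viewed, about 8 in all and at most 12, crops included, and the job is handed in when it is done.

```bash
mkdir -p pics; ls
cat > h.py <<'E'
from bench import r, viewer, nets
import numpy as np, cv2
from scipy.spatial.transform import Rotation as R
def snap(cam,name):
    p,d=viewer.grab_frame(cam); cv2.imwrite('pics/'+name,p[:,:,::-1]); return p,d
def pts(cam,d):
    """world xyz for every pixel (400,640,3)"""
    c=viewer.calibration(cam);K=np.array(c['mtx']);D=np.array(c['distortion'],float);T=np.linalg.inv(np.array(c['world_to_cam']))
    v,u=np.mgrid[0:400,0:640]
    n=cv2.undistortPoints(np.stack([u,v],-1).reshape(-1,1,2).astype(float),K,D).reshape(400,640,2)
    P=np.stack([n[...,0]*d,-n[...,1]*d,-d,np.ones_like(d)],-1)
    return (P@T.T)[...,:3]
def proj(cam,X):
    c=viewer.calibration(cam);K=np.array(c['mtx']);D=np.array(c['distortion'],float);W=np.array(c['world_to_cam'])
    X=np.atleast_2d(X);q=(W[:3,:3]@X.T).T+W[:3,3]
    q=q*[1,-1,-1]
    return cv2.projectPoints(q,np.zeros(3),np.zeros(3),K,D)[0].reshape(-1,2)
def st():
    o=r.get_obs();print('t',round(o['clock'],2),'tcp',np.round(o['tcp_pos'],4),'R',np.round(R.from_rotvec(o['orientation']).as_matrix(),3).tolist(),'f',np.round(o['contact_force'],2),'m',np.round(o['moment'],3),'w',round(o['grip_width'],4),'j',np.round(o['joints'],3))
E
python3 - <<'E'
from h import *
st()
for c in ('scene','top'):
    p,d=snap(c,c+'0.png'); 
    W=np.linalg.inv(np.array(viewer.calibration(c)['world_to_cam']));print(c,W[:3,3].round(3))
    for n in ('bracket','hook_push','screw_socket','tkey_bar','tkey_tip','keystand','hookarm','keyring','stopper','snuffer','buttonbox','dish'):
        try: print(c,n,[(np.round(x['location'],3).tolist(),round(x['score'],2)) for x in nets.look_for(n,c)][:2])
        except Exception as e: print(n,e)
st()
E
```

```text
pics
t 0.0 tcp [ 0.2158 -0.6389  0.2303] R [[-0.001, 0.32, -0.947], [0.002, -0.947, -0.32], [-1.0, -0.002, 0.0]] f [ 0.68 -0.08  0.23] m [-0.014  0.037  0.052] w 0.0857 j [ 1.137  0.478  0.022  1.556 -0.012  1.109 -0.083]
scene [ 0.984 -0.05   0.841]
scene bracket [([0.619, -0.206, 0.047], 0.91)]
scene hook_push [([0.602, -0.172, 0.052], 0.64)]
scene screw_socket [([0.599, -0.175, 0.05], 0.61)]
scene tkey_bar [([0.582, 0.194, 0.096], 0.71)]
scene tkey_tip [([0.583, 0.192, 0.097], 0.67)]
scene keystand [([0.587, 0.188, 0.049], 0.81), ([0.638, -0.005, 0.044], 0.58)]
scene hookarm [([0.597, -0.18, 0.051], 0.67), ([0.583, 0.194, 0.097], 0.25)]
scene keyring [([0.501, -0.016, 0.005], 0.48), ([0.597, -0.171, 0.048], 0.22)]
scene stopper [([0.641, -0.003, 0.047], 0.55)]
scene snuffer [([0.697, -0.082, 0.013], 0.54)]
scene buttonbox [([0.747, -0.276, 0.053], 0.61)]
scene dish [([0.391, 0.024, 0.01], 0.7)]
top [ 0.449 -0.011  1.098]
top bracket [([0.598, -0.205, 0.046], 0.69)]
top hook_push [([0.591, -0.176, 0.048], 0.63)]
top screw_socket [([0.609, -0.213, 0.074], 0.53)]
top tkey_bar [([0.577, 0.191, 0.094], 0.56)]
top tkey_tip [([0.573, 0.191, 0.09], 0.58)]
top keystand [([0.608, -0.213, 0.074], 0.64), ([0.574, 0.185, 0.048], 0.57)]
top hookarm [([0.594, -0.18, 0.048], 0.8), ([0.396, 0.024, 0.011], 0.63)]
top keyring [([0.498, -0.022, 0.002], 0.53)]
top stopper [([0.636, -0.004, 0.05], 0.73), ([0.497, -0.018, 0.004], 0.6)]
top snuffer [([0.687, -0.08, 0.015], 0.6), ([0.574, 0.185, 0.045], 0.34)]
top buttonbox [([0.74, -0.273, 0.052], 0.8)]
top dish [([0.397, 0.026, 0.011], 0.6)]
t 1.3 tcp [ 0.2161 -0.6395  0.2313] R [[-0.0, 0.32, -0.947], [0.0, -0.947, -0.32], [-1.0, -0.0, -0.0]] f [ 0.24  0.25 -0.49] m [-0.04   0.008  0.008] w 0.0853 j [ 1.137  0.477  0.022  1.555 -0.011  1.109 -0.083]
```

Run:
```python
from h import *
a=cv2.imread('pics/scene0.png');b=cv2.imread('pics/top0.png')
def crop(im,cam,X,s=45,z=400):
    u,v=proj(cam,X)[0].astype(int);print(cam,u,v);u=max(s,min(640-s,u));v=max(s,min(400-s,v))
    print('crop origin',u-s,v-s); return cv2.resize(im[v-s:v+s,u-s:u+s],(z,z),interpolation=cv2.INTER_CUBIC)
br=[.61,-.205,.06];ks=[.58,.19,.08]
m=np.hstack([crop(a,'scene',br,65,400),crop(b,'top',br,65,400)])
k=np.hstack([crop(a,'scene',ks,50,200),crop(b,'top',ks,40,200),cv2.resize(b,(320,200)),np.zeros((200,80,3),np.uint8)])
cv2.imwrite('pics/m1.png',np.vstack([m,k]))
```

```text
scene 231 231
crop origin 166 166
top 412 189
crop origin 347 124
scene 409 208
crop origin 359 158
top 216 205
crop origin 176 165
```

View pics/m1.png

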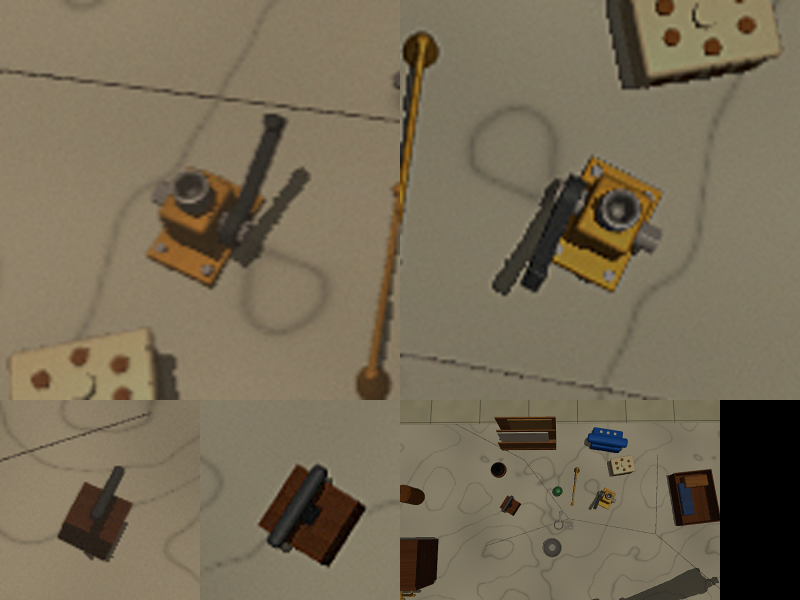

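View pics/scene0.png

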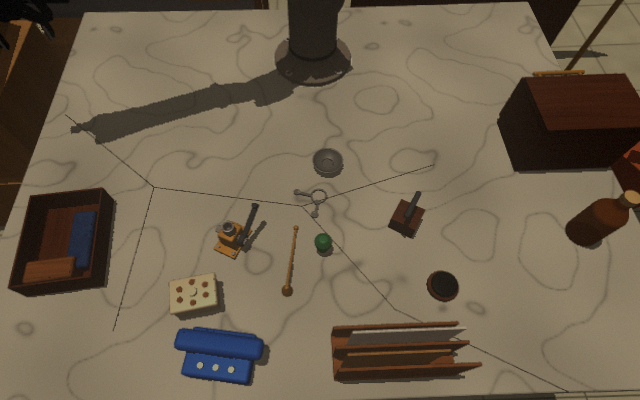

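The pictures show the bracket at about scene (231,231) and top (412,189), with the arm raised on its +y side. The T-key is in its stand at about scene (409,208) and top (216,205), turned about 35° from the axes. Next I'll measure from depth.

```bash
cat > meas.py <<'E'
from h import *
def cloud(c,center,rad,zr,P):
    m=(np.hypot(P[...,0]-center[0],P[...,1]-center[1])<rad)&(P[...,2]>zr[0])&(P[...,2]<zr[1]); return P[m]
def rect(q):
    (cx,cy),(w,h),a=cv2.minAreaRect((q[:,:2]*1000).astype(np.float32)); return np.round([cx,cy,w,h,a],1)
if __name__=='__main__':
    for c in ('scene','top'):
        p,d=viewer.grab_frame(c);P=pts(c,d)
        g=cloud(c,(.5,.1),.08,(-.02,.02),P);print(c,'table z',np.median(g[:,2]).round(4))
        for nm,cen,rad,zr in(('foot',(.605,-.205),.06,(.005,.0105)),('blocktop',(.605,-.21),.045,(.05,.058)),('screw',(.605,-.212),.03,(.068,.085)),('bar',(.58,.19),.05,(.085,.12)),('stand',(.58,.19),.06,(.04,.05))):
            q=cloud(c,cen,rad,zr,P)
            if len(q)>5: print(c,nm,len(q),rect(q),'mean',q.mean(0).round(4))
        np.save(c+'.npy',P);cv2.imwrite(c+'_n.png',p[:,:,::-1])
E
python3 meas.py
python3 - <<'E'
from h import *
for c in ('scene','top'):
    m=nets.silhouettes('hookarm',c)
    for x in m[:1]:
        P=np.load(c+'.npy')[x['mask']];print(c,x['score'],len(P));
        b=np.array([.607,-.213])
        for th in (30,):
            ex=np.array([np.cos(np.radians(-30)),np.sin(np.radians(-30))]);ey=np.array([-ex[1],ex[0]])
            q=np.c_[(P[:,:2]-b)@ex,(P[:,:2]-b)@ey,P[:,2]];q=q[q[:,2]>.01]
            print((q[np.argsort(q[:,0])][::max(1,len(q)//25)]*1000).round().tolist())
E
```

```text
scene table z 0.0013
scene foot 218 [ 602.3 -211.2   78.3   98.8   80.5] mean [ 0.6241 -0.2178  0.0085]
scene blocktop 225 [ 605.4 -200.    55.5   54.5   61.9] mean [ 0.6115 -0.2015  0.054 ]
scene screw 108 [ 605.8 -210.2   25.3   25.9   15.3] mean [ 0.6065 -0.21    0.0747]
scene bar 173 [576.2 196.   12.4  73.7  58.4] mean [0.5792 0.1937 0.096 ]
scene stand 521 [576.4 195.5  59.5  61.6  58.6] mean [0.5796 0.1938 0.0462]
top table z 0.0002
top foot 289 [ 605.6 -203.9  105.8  103.9   77.7] mean [ 0.5983 -0.2121  0.0079]
top blocktop 261 [ 603.3 -204.3   56.8   55.5   61.1] mean [ 0.6026 -0.207   0.054 ]
top screw 109 [ 604.9 -214.    25.8   27.    68.8] mean [ 0.6042 -0.2141  0.0748]
top bar 244 [575.5 192.3  13.   72.9  58.6] mean [0.575  0.1915 0.0946]
top stand 617 [575.6 192.4  61.2  59.8  57.8] mean [0.5736 0.189  0.0451]
scene 0.87 360
[[-74.0, 35.0, 80.0], [-68.0, 35.0, 90.0], [-66.0, 32.0, 78.0], [-63.0, 27.0, 78.0], [-59.0, 33.0, 72.0], [-54.0, 36.0, 67.0], [-49.0, 36.0, 66.0], [-45.0, 30.0, 63.0], [-40.0, 38.0, 58.0], [-36.0, 29.0, 53.0], [-31.0, 28.0, 61.0], [-26.0, 35.0, 56.0], [-22.0, 37.0, 51.0], [-17.0, 37.0, 49.0], [-14.0, 34.0, 47.0], [-10.0, 37.0, 51.0], [-7.0, -32.0, 43.0], [-5.0, 32.0, 47.0], [-3.0, 36.0, 50.0], [-1.0, 32.0, 49.0], [1.0, -28.0, 46.0], [3.0, 29.0, 47.0], [4.0, 42.0, 42.0], [6.0, 28.0, 48.0], [8.0, 28.0, 41.0], [11.0, 29.0, 36.0]]
top 0.75 321
[[-237.0, 96.0, 1098.0], [-74.0, 30.0, 87.0], [-71.0, 23.0, 90.0], [-67.0, 32.0, 93.0], [-60.0, 24.0, 78.0], [-55.0, 21.0, 71.0], [-52.0, 23.0, 71.0], [-47.0, 28.0, 70.0], [-42.0, 29.0, 62.0], [-38.0, 29.0, 62.0], [-33.0, 22.0, 59.0], [-29.0, 27.0, 59.0], [-24.0, 24.0, 55.0], [-18.0, 28.0, 50.0], [-14.0, 26.0, 49.0], [-10.0, 21.0, 40.0], [-9.0, 27.0, 53.0], [-7.0, -28.0, 43.0], [-6.0, -30.0, 42.0], [-5.0, -29.0, 45.0], [-3.0, 27.0, 49.0], [-2.0, 34.0, 46.0], [-0.0, -36.0, 44.0], [2.0, 32.0, 48.0], [4.0, -35.0, 42.0], [6.0, 24.0, 45.0]]
```

Run:
```python
from h import *
from scipy.optimize import minimize_scalar
for c,b in (('scene',(.6058,-.2102)),('top',(.6049,-.214))):
    P=np.load(c+'.npy').reshape(-1,3);q=P[(np.hypot(P[:,0]-b[0],P[:,1]-b[1])<.1)]
    q=q-[*b,0]
    def rot(a):
        a=np.radians(a);return np.c_[q[:,0]*np.cos(a)+q[:,1]*np.sin(a),-q[:,0]*np.sin(a)+q[:,1]*np.cos(a),q[:,2]]
    # arm points by fit: upper region, x'<-35, y' 15..45, z>.045
    s=rot(-31);m=(s[:,0]<-22)&(s[:,0]>-95)&(s[:,1]>12)&(s[:,1]<48e-3)&(s[:,2]>.042)
    m=(s[:,0]<-.022)&(s[:,0]>-.095)&(s[:,1]>.012)&(s[:,1]<.048)&(s[:,2]>.042)
    A=q[m];u,sv,vt=np.linalg.svd(A-A.mean(0));d=vt[0];print(c,len(A),'arm dir yaw',np.degrees(np.arctan2(d[1],d[0])),'elev',np.arcsin(d[2]),'x min',s[m][:,0].min(),'ymean',s[m][:,1].mean(),'zmax',s[m][:,2].max())
    # foot+block rect
    t=q[(np.abs(q[:,2]-.054)<.003)&(np.hypot(q[:,0],q[:,1])<.032)]
    best=[]
    for a in np.arange(-45,-15,.5):
        s=rot(a);k=(abs(s[:,2]-.054)<.003)&(abs(s[:,0])<.032)&(abs(s[:,1])<.024)
        f=(s[:,2]>.004)&(s[:,2]<.011)&(abs(s[:,0])<.05)&(abs(s[:,1])<.034)
        x=s[f];best.append((np.std(x[abs(x[:,0])>.03][:,0]*0)+ ((abs(x[:,0])>.0405).sum()+(abs(x[:,1])>.0285).sum()),a,f.sum()))
    best.sort();print([b[1:2]+b[:1] for b in best[:6]])
    for a in (-29,-31,-33):
        s=rot(a);k=(abs(s[:,2]-.054)<.003)&(abs(s[:,0])<.032)&(s[:,1]<.016)&(s[:,1]>-.03)
        print(a,'top block',cv2.minAreaRect((s[k][:,:2]*1000).astype(np.float32)))
    sh=rot(-31);k=(sh[:,1]<-.023)&(sh[:,1]>-.045)&(sh[:,2]>.03)&(abs(sh[:,0])<.015);print('shaft stub x mean',sh[k].mean(0),k.sum())
```

```text
scene 170 arm dir yaw -29.29192103038501 elev -0.6580191060434935 x min -0.07647081918477922 ymean 0.0290478320026362 zmax 0.09418761555231281
[(np.float64(-28.0), np.float64(18.0)), (np.float64(-29.5), np.float64(20.0)), (np.float64(-29.0), np.float64(20.0)), (np.float64(-28.5), np.float64(20.0)), (np.float64(-27.5), np.float64(21.0)), (np.float64(-30.0), np.float64(22.0))]
-29 top block ((0.04617500305175781, -1.5364017486572266), (34.453857421875, 44.60699462890625), 89.44933319091797)
-31 top block ((0.029918670654296875, -1.4525699615478516), (45.02546310424805, 34.44271469116211), 0.5136095881462097)
-33 top block ((-0.09439659118652344, -1.2354106903076172), (46.04827880859375, 34.37492370605469), 0.10219400376081467)
shaft stub x mean [ 0.00339163 -0.03119523  0.04169076] 39
top 157 arm dir yaw 150.33185844981014 elev 0.6460402857956504 x min -0.07723878229168296 ymean 0.02818642031391238 zmax 0.09399197883605526
[(np.float64(-30.0), np.float64(16.0)), (np.float64(-29.5), np.float64(16.0)), (np.float64(-30.5), np.float64(17.0)), (np.float64(-29.0), np.float64(17.0)), (np.float64(-26.5), np.float64(17.0)), (np.float64(-28.5), np.float64(18.0))]
-29 top block ((-0.1474151611328125, -2.306415557861328), (43.100765228271484, 36.03013229370117), 1.0974278450012207)
-31 top block ((-0.08916282653808594, -1.8974628448486328), (43.10076904296875, 36.85672378540039), 3.0974271297454834)
-33 top block ((-0.05825042724609375, -1.5030040740966797), (43.100772857666016, 37.6527099609375), 5.097426414489746)
shaft stub x mean [ 1.58597781e-05 -2.98063484e-02  4.05850690e-02] 55
```

```bash
python3 -m pendant '[0,0,0,0,-0.1774, 0,0,0,0,-0.1774, 0,0,0,0,-0.1774, 0,0,0,0,-0.1774, 0,0,0,0,-0.1774, 0,0,0,0,-0.1774, 0,0,0,0,-0.1774, 0,0,0,0,-0.1774, 0,0,0,0,-0.1774, 0,0,0,0,-0.1774, 0,0,0,0,-0.1774, 0,0,0,0,-0.1774, 0,0,0,0,-0.1774, 0,0,50,7,0, 0,0,50,7,0, 0,0,50,7,0, 0,0,50,7,0, 0,0,50,7,0, 0,0,50,7,0, 0,0,50,7,0]'; python3 -c "from h import *; st()"
```

```text
clock: 4.0
tcp_pos: [0.4304, -0.3567, 0.2316]
orientation: [0.399, 1.533, -0.4]
contact_force: [1.0, -0.2, -0.1]
grip_width: 0.0002
t 4.0 tcp [ 0.4304 -0.3567  0.2316] R [[0.0, 0.488, 0.873], [-0.001, 0.873, -0.488], [-1.0, -0.0, 0.001]] f [ 0.97 -0.19 -0.09] m [-0.014 -0.07   0.005] w 0.0002 j [ 1.066  0.348 -0.603  1.804  0.224  1.057  1.441]
```

```bash
python3 -m pendant '[0,0,40.5,6.4,0, 0,0,40.5,6.4,0, 0,0,40.5,6.4,0, 0,0,40.5,6.4,0, 0,0,40.5,6.4,0, 0,0,40.5,6.4,0, 0,40,0,0,0, 0,40,0,0,0, 0,31,0,0,0, 0,0,0,0,0, 0,0,0,0,0]'
python3 - <<'E'
from h import *
st(); snap('scene','s2.png'); snap('top','t2.png')
a=cv2.imread('pics/scene_x.png') if 0 else cv2.imread('pics/s2.png');b=cv2.imread('pics/t2.png')
f=lambda im,u,v:cv2.resize(im[v-60:v+60,u-60:u+60],(400,400),interpolation=cv2.INTER_CUBIC)
cv2.imwrite('pics/m2.png',np.hstack([f(a,235,225),f(b,410,190)]))
E
```

```text
clock: 5.38
tcp_pos: [0.5825, -0.1646, 0.1216]
orientation: [0.4, 1.532, -0.399]
contact_force: [-0.9, 0.3, -0.0]
grip_width: 0.0002
t 5.38 tcp [ 0.5825 -0.1646  0.1216] R [[0.002, 0.488, 0.873], [-0.0, 0.873, -0.488], [-1.0, 0.001, 0.002]] f [-0.87  0.28 -0.01] m [-0.036 -0.031  0.015] w 0.0002 j [ 0.624  0.558 -0.608  1.792  0.392  0.912  0.905]
```

View pics/m2.png

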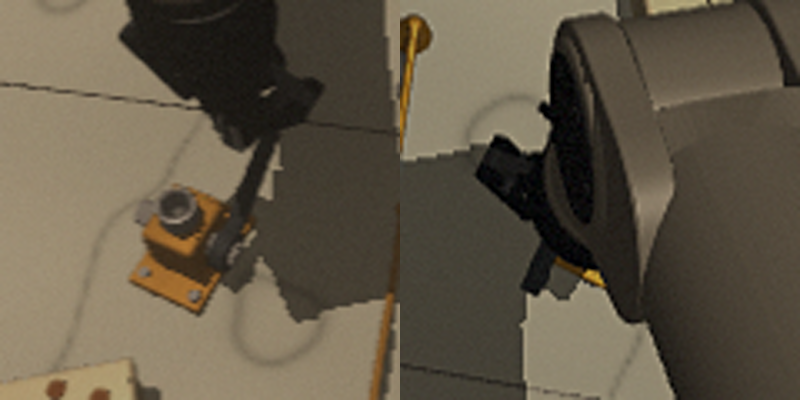

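The closed fingers stand over the raised arm, at about (265,130) in the scene crop. Now I'll descend and feel for contact.

```bash
python3 -m pendant '[0,16,0,0,0, 0,16,0,0,0, 0,4,0,0,0, 0,2,0,0,0, 0,0,0,0,0]'; python3 -m pendant '[0,3,0,0,0, 0,3,0,0,0, 0,3,0,0,0, 0,3,0,0,0]'; python3 -m pendant '[0,3,0,-1,0, 0,3,0,-1,0, 0,3,0,-1,0, 0,3,0,-1,0]'
```

```text
clock: 6.1
tcp_pos: [0.5818, -0.1644, 0.0824]
orientation: [0.399, 1.533, -0.399]
contact_force: [0.3, 0.3, 0.3]
grip_width: -0.0
clock: 6.6
tcp_pos: [0.5819, -0.1645, 0.0704]
orientation: [0.399, 1.533, -0.399]
contact_force: [-0.4, 0.2, 4.9]
grip_width: 0.0
clock: 7.1
tcp_pos: [0.5782, -0.1623, 0.0586]
orientation: [0.399, 1.533, -0.399]
contact_force: [-1.4, 1.0, 4.8]
grip_width: 0.0001
```

```bash
python3 -m pendant '[0,3,0,-1.5,0, 0,3,0,-1.5,0, 0,3,0,-1.5,0, 0,3,0,-1.5,0]'; python3 -m pendant '[0,2,0,0,0, 0,2,0,0,0, 0,1,0,0,0, 0,1,0,0,0, 0,0,0,0,0]'
```

```text
clock: 7.6
tcp_pos: [0.5739, -0.1601, 0.0465]
orientation: [0.4, 1.531, -0.4]
contact_force: [2.9, -1.2, 4.1]
grip_width: -0.0
clock: 8.22
tcp_pos: [0.5727, -0.1595, 0.0402]
orientation: [0.399, 1.534, -0.399]
contact_force: [2.1, -0.6, 2.8]
grip_width: -0.0001
```

```bash
python3 -m pendant '[0,1,0,0,0, 0,1,0,0,0, 0,0,0,0,0]'; python3 -c "from h import *; st()"
```

```text
clock: 8.6
tcp_pos: [0.5726, -0.1594, 0.0381]
orientation: [0.399, 1.534, -0.399]
contact_force: [0.3, -0.4, 2.9]
grip_width: -0.0003
t 8.6 tcp [ 0.5726 -0.1594  0.0381] R [[-0.001, 0.488, 0.873], [0.0, 0.873, -0.488], [-1.0, -0.0, -0.001]] f [ 0.32 -0.44  2.9 ] m [-0.014 -0.204 -0.002] w -0.0003 j [ 0.577  0.654 -0.549  1.861  0.478  0.762  0.827]
```

```bash
python3 -m pendant '[0,-20,0,0,0, 0,-40,0,0,0, 0,-50,0,0,0, 0,-50,0,0,0, 0,0,38.8,-21.2,0, 0,0,38.8,-21.2,0, 0,0,38.8,-21.2,0, 0,0,38.8,-21.2,0, 40,0,38.8,-21.2,0, 40,0,38.8,-21.2,0, 40,0,38.8,-21.2,0, 40,0,38.8,-21.2,0, 40,0,0,0,0.042, 40,0,0,0,0]'
python3 - <<'E'
from h import *
from meas import cloud,rect
st()
for c,b in (('scene',(.6058,-.2102)),('top',(.6049,-.214))):
    p,d=snap(c,c+'3.png');P=pts(c,d);np.save(c+'.npy',P);q=P.reshape(-1,3);q=q[np.hypot(q[:,0]-b[0],q[:,1]-b[1])<.11]-[*b,0]
    a=np.radians(-29.3);s=np.c_[q[:,0]*np.cos(a)+q[:,1]*np.sin(a),-q[:,0]*np.sin(a)+q[:,1]*np.cos(a),q[:,2]]
    k=s[(s[:,0]<-.026)&(s[:,0]>-.1)&(s[:,1]>.02)&(s[:,1]<.042)&(s[:,2]>.025)]
    print(c,len(k))
    if len(k)>5:
        t=k[(k[:,0]>-.077)&(k[:,2]>.033)];print('fit slope',np.polyfit(t[:,0],t[:,2],1),len(t),'xmin',k[:,0].min(),'nub z',k[k[:,0]<-.079][:,2].round(4))
        for lo in range(-90,-26,8):
            z=k[(k[:,0]>lo/1e3)&(k[:,0]<(lo+8)/1e3)];print(lo,len(z),np.sort(z[:,2])[-6:].round(4),z[:,1].mean().round(4))
    g=cloud(c,(.576,.194),.045,(.08,.11),P)
    if len(g)>9: print('bar',rect(g),len(g))
E
```

```text
clock: 10.35
tcp_pos: [0.5756, 0.1942, 0.1988]
orientation: [0.431, 1.528, -0.432]
contact_force: [0.1, 0.4, -0.2]
grip_width: 0.0401
t 10.35 tcp [0.5756 0.1942 0.1988] R [[-0.001, 0.523, 0.852], [-0.001, 0.852, -0.523], [-1.0, -0.001, -0.0]] f [ 0.06  0.41 -0.23] m [-0.001 -0.035  0.019] w 0.0401 j [ 0.099  0.493 -0.71   1.719  0.361  1.066  0.29 ]
scene 156
fit slope [0.00183257 0.03875971] 116 xmin -0.08992040372670265 nub z [0.0487 0.0504 0.0446 0.0497 0.0469 0.0484 0.048  0.0498 0.0482 0.0476
 0.0494 0.0502 0.0525 0.0475 0.0454 0.0426 0.0462 0.0463 0.0466 0.0491
 0.0416 0.0392 0.0388 0.0396 0.0445 0.043  0.0379 0.0408 0.039  0.0406
 0.0358 0.0363 0.0342]
-90 17 [0.0484 0.0487 0.0491 0.0497 0.0498 0.0504] 0.0307
-82 28 [0.0462 0.0463 0.0476 0.0494 0.0502 0.0525] 0.0298
-74 16 [0.0397 0.0398 0.0398 0.0399 0.0405 0.0408] 0.03
-66 17 [0.0391 0.0391 0.0394 0.04   0.0403 0.0412] 0.0305
-58 21 [0.0399 0.0402 0.0403 0.0407 0.041  0.0415] 0.0301
-50 17 [0.0403 0.0406 0.0406 0.0407 0.0407 0.0419] 0.0305
-42 21 [0.0391 0.0395 0.0399 0.0402 0.0411 0.0418] 0.031
-34 19 [0.0402 0.0405 0.0405 
[... 154 characters left out ...]
 0.0487 0.0464 0.044  0.051  0.0472 0.0477 0.0493 0.0455 0.0467
 0.0505 0.0477 0.0472 0.0476 0.0489 0.0393 0.0461 0.0482 0.0452 0.0494
 0.0488 0.0471 0.0356 0.0434 0.0469 0.0432 0.0446 0.036  0.0416]
-90 24 [0.0477 0.0482 0.0488 0.0494 0.0505 0.051 ] 0.0292
-82 19 [0.0418 0.0464 0.0477 0.0487 0.0489 0.0493] 0.0291
-74 23 [0.0391 0.04   0.041  0.0415 0.0418 0.0425] 0.0293
-66 20 [0.04   0.0403 0.0409 0.0413 0.0413 0.0421] 0.0298
-58 24 [0.0395 0.0397 0.0397 0.0401 0.0407 0.0408] 0.0292
-50 22 [0.0394 0.0407 0.0415 0.0421 0.0427 0.043 ] 0.03
-42 21 [0.0397 0.0398 0.0404 0.0407 0.0411 0.042 ] 0.0299
-34 22 [0.0394 0.0395 0.0411 0.0414 0.0417 0.0431] 0.0302
bar [598.2 177.6  11.3  18.7  58.2] 59
```

Arm is level (slopes 0.002 and 0.006). Next, grasp the key by its bar.

```bash
python3 -m pendant '[40,35,0,0,0, 40,35,0,0,0, 40,25,0,0,0, 40,15,0,0,0, 40,6,0,0,0, 40,0,0,0,0, 25,0,0,0,0, 16,0,0,0,0, 8,0,0,0,0, 5,0,0,0,0, 5,0,0,0,0, 5,0,0,0,0]' 60; python3 -c "from h import *; st()"
```

```text
clock: 11.95
tcp_pos: [0.5768, 0.1943, 0.0831]
orientation: [0.433, 1.526, -0.432]
contact_force: [-0.9, -0.7, 5.7]
grip_width: 0.0106
t 11.95 tcp [0.5768 0.1943 0.0831] R [[0.001, 0.524, 0.852], [0.0, 0.852, -0.524], [-1.0, 0.001, 0.001]] f [-0.87 -0.75  5.66] m [-0.274  0.204 -0.004] w 0.0106 j [ 0.043  0.626 -0.64   1.805  0.477  0.869  0.197]
```

Run:
```python
from h import *
st(); snap('scene','s4.png'); snap('top','t4.png')
a=cv2.imread('pics/s4.png');b=cv2.imread('pics/t4.png')
f=lambda im,u,v:cv2.resize(im[v-35:v+35,u-35:u+35],(400,400),interpolation=cv2.INTER_CUBIC)
cv2.imwrite('pics/m4.png',np.hstack([f(a,409,205),f(b,216,200)]))
```

```text
t 11.95 tcp [0.5768 0.1943 0.0831] R [[0.001, 0.524, 0.852], [0.0, 0.852, -0.524], [-1.0, 0.001, 0.001]] f [-0.87 -0.75  5.66] m [-0.274  0.204 -0.004] w 0.0106 j [ 0.043  0.626 -0.64   1.805  0.477  0.869  0.197]
```

View pics/m4.png

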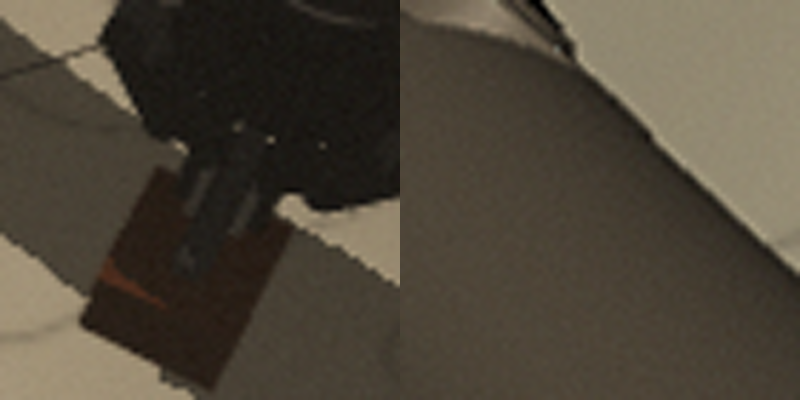

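The fingers straddle the bar at about (215,215) in the scene crop, but the reading of 10.6 mm suggests only a tip grip. I'll regrip 4 mm lower.

```bash
python3 -m pendant '[25,0,0,0,0, 25,0,0,0,0, 25,4,0,0,0, 20,0,0,0,0, 14,0,0,0,0, 8,0,0,0,0, 5,0,0,0,0, 5,0,0,0,0, 5,0,0,0,0]' 60; python3 -c "from h import *; st()"
```

```text
clock: 13.18
tcp_pos: [0.5763, 0.1941, 0.0784]
orientation: [0.432, 1.527, -0.432]
contact_force: [-0.2, -1.0, 0.2]
grip_width: 0.0109
t 13.18 tcp [0.5763 0.1941 0.0784] R [[0.0, 0.524, 0.852], [-0.0, 0.852, -0.524], [-1.0, 0.0, 0.0]] f [-0.2  -0.95  0.19] m [-0.032 -0.06   0.002] w 0.0109 j [ 0.04   0.632 -0.636  1.807  0.481  0.862  0.194]
```

```bash
python3 -m pendant '[5,-5,0,0,0, 5,-10,0,0,0, 5,-12,0,0,0, 5,-15,0,0,0, 5,-18,0,0,0, 5,-20,0,0,0, 5,-17,0,0,0, 5,0,0,0,0]'; python3 -c "from h import *; st()"
```

```text
clock: 14.18
tcp_pos: [0.5772, 0.1946, 0.1773]
orientation: [0.434, 1.524, -0.431]
contact_force: [-0.0, 0.3, -2.6]
grip_width: 0.0108
t 14.18 tcp [0.5772 0.1946 0.1773] R [[0.003, 0.524, 0.852], [0.001, 0.852, -0.524], [-1.0, 0.002, 0.002]] f [-0.01  0.25 -2.59] m [-0.001 -0.027  0.   ] w 0.0108 j [ 0.091  0.516 -0.701  1.738  0.382  1.025  0.272]
```

```bash
python3 -m pendant '[5,0,-33.15,23.75,0, 5,0,-33.15,23.75,0, 5,0,-33.15,23.75,0, 5,0,-33.15,23.75,0, 5,0,-33.15,23.75,0, 5,0,-33.15,23.75,0, 5,0,-33.15,23.75,0, 5,0,-33.15,23.75,0, 5,0,-33.15,23.75,0, 5,0,-33.15,23.75,0, 5,0,0,0,-0.04, 5,0,0,0,0]'
python3 - <<'E'
from h import *
st()
for c in ('scene','top'):
    p,d=snap(c,c+'5.png');P=pts(c,d);np.save(c+'.npy',P)
    for n in('tkey_bar','screw_socket'): print(c,n,[(np.round(x['location'],4),round(x['score'],2)) for x in nets.look_for(n,c)][:2])
a=cv2.imread('pics/scene5.png');b=cv2.imread('pics/top5.png')
f=lambda im,u,v:cv2.resize(im[v-40:v+40,u-40:u+40],(400,400),interpolation=cv2.INTER_CUBIC)
print(proj('scene',[.6054,-.212,.09]),proj('top',[.6054,-.212,.09]))
cv2.imwrite('pics/m5.png',np.hstack([f(a,228,220),f(b,412,189)]))
E
```

```text
clock: 15.68
tcp_pos: [0.6044, -0.2121, 0.1745]
orientation: [0.402, 1.535, -0.4]
contact_force: [0.5, 0.4, -1.8]
grip_width: 0.0111
t 15.68 tcp [ 0.6044 -0.2121  0.1745] R [[-0.001, 0.489, 0.872], [0.001, 0.872, -0.489], [-1.0, 0.001, -0.002]] f [ 0.55  0.42 -1.82] m [ 0.045 -0.045  0.018] w 0.0111 j [ 0.692  0.554 -0.633  1.662  0.366  1.048  1.004]
scene tkey_bar [(array([ 0.6125, -0.2101,  0.1832]), 0.5), (array([ 0.6167, -0.2053,  0.0393]), 0.38)]
scene screw_socket [(array([ 0.6154, -0.2152,  0.1864]), 0.68), (array([ 0.6089, -0.2125,  0.0715]), 0.47)]
top tkey_bar [(array([ 0.5915, -0.2015,  0.1901]), 0.56)]
top screw_socket []
[[225.6907386  223.37892111]] [[418.54142324 189.74054458]]
```

View pics/m5.png

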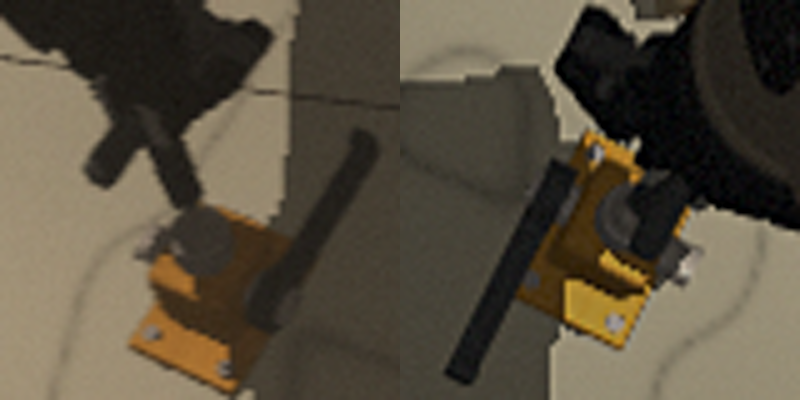

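```bash
cat > lat.py <<'E'
from h import *
def run(zr=(.108,.16)):
    A=[];B=[]
    for c in ('scene','top'):
        P=np.load(c+'.npy').reshape(-1,3);C=np.linalg.inv(np.array(viewer.calibration(c)['world_to_cam']))[:3,3]
        b=np.array([.6054,-.212]);v=b-C[:2];v/=np.linalg.norm(v);l=np.array([-v[1],v[0]])
        near=np.hypot(*(P[:,:2]-b).T)<.03
        k=P[near&(P[:,2]>zr[0])&(P[:,2]<zr[1])];s=P[near&(P[:,2]>.072)&(P[:,2]<.079)]
        for q,n in((k,'shank'),(s,'screw')):
            x=(q[:,:2]-b)@l*1e3;y=(q[:,:2]-b)@v*1e3
            if len(x): print(c,n,len(x),'lat pct',np.percentile(x,[0,5,50,95,100]).round(1),'depth',np.percentile(y,[0,5,50,95,100]).round(1),'z',q[:,2].min().round(4),q[:,2].max().round(4))
            if n=='shank':
                for z0 in np.arange(zr[0],zr[1],.008):
                    m=(q[:,2]>z0)&(q[:,2]<z0+.008)
                    if m.sum()>3: print('   z',round(z0,3),m.sum(),x[m].min().round(1),x[m].mean().round(1),x[m].max().round(1),'d',y[m].mean().round(1))
        print(' l',l.round(3),'v',v.round(3))
run()
E
python3 lat.py
```

```text
scene shank 88 lat pct [-10.1  -9.3  -2.6   3.6   4.6] depth [-9.  -7.7 -5.9 -2.6  3.7] z 0.1116 0.1593
   z 0.108 9 -8.5 -2.4 4.6 d -4.5
   z 0.116 14 -10.1 -2.5 3.5 d -5.9
   z 0.124 15 -9.7 -3.4 3.7 d -6.0
   z 0.132 14 -9.3 -2.5 4.0 d -5.3
   z 0.14 14 -10.0 -2.8 4.3 d -5.6
   z 0.148 15 -9.5 -2.4 4.6 d -5.1
   z 0.156 7 -7.7 -2.7 2.7 d -6.2
scene screw 91 lat pct [-14.7 -12.9  -1.7   9.6  11.8] depth [-14.7 -13.1  -1.3  10.8  11.8] z 0.0722 0.0782
 l [ 0.392 -0.92 ] v [-0.92  -0.392]
top shank 25 lat pct [-4.  -3.4  1.1  5.2  6.6] depth [-8.  -7.7 -7.1 -3.3 -0.8] z 0.1132 0.1562
   z 0.116 7 -3.6 1.3 6.6 d -5.9
   z 0.124 5 -2.1 1.0 5.0 d -6.5
   z 0.132 5 -1.8 2.0 5.3 d -6.1
top screw 47 lat pct [-11.   -8.1   3.4   9.5  10.3] depth [-12.6 -11.   -6.5   6.    9.4] z 0.0723 0.0786
 l [0.79  0.613] v [ 0.613 -0.79 ]
```

```bash
python3 -m pendant '[5,10,0.4,1.4,0, 5,10,0,0,0, 5,3,0,0,0, 5,0,0,0,0, 5,0,0,0,0]'
python3 - <<'E'
from h import *
import lat
st()
for c in ('scene','top'):
    p,d=snap(c,c+'6.png');np.save(c+'.npy',pts(c,d))
lat.run((.084,.135))
a=cv2.imread('pics/scene6.png');b=cv2.imread('pics/top6.png')
f=lambda im,u,v:cv2.resize(im[v-25:v+25,u-25:u+25],(400,400),interpolation=cv2.INTER_CUBIC)
cv2.imwrite('pics/m6.png',np.hstack([f(a,226,224),f(b,417,189)]))
E
```

```text
clock: 16.6
tcp_pos: [0.6065, -0.213, 0.1526]
orientation: [0.401, 1.533, -0.401]
contact_force: [-1.2, -0.2, -1.9]
grip_width: 0.0109
scene shank 88 lat pct [-10.1  -9.3  -2.6   3.6   4.6] depth [-9.  -7.7 -5.9 -2.6  3.7] z 0.1116 0.1593
   z 0.108 9 -8.5 -2.4 4.6 d -4.5
   z 0.116 14 -10.1 -2.5 3.5 d -5.9
   z 0.124 15 -9.7 -3.4 3.7 d -6.0
   z 0.132 14 -9.3 -2.5 4.0 d -5.3
   z 0.14 14 -10.0 -2.8 4.3 d -5.6
   z 0.148 15 -9.5 -2.4 4.6 d -5.1
   z 0.156 7 -7.7 -2.7 2.7 d -6.2
scene screw 91 lat pct [-14.7 -12.9  -1.7   9.6  11.8] depth [-14.7 -13.1  -1.3  10.8  11.8] z 0.0722 0.0782
 l [ 0.392 -0.92 ] v [-0.92  -0.392]
top shank 25 lat pct [-4.  -3.4  1.1  5.2  6.6] depth [-8.  -7.7 -7.1 -3.3 -0.8] z 0.1132 0.1562
   z 0.116 7 -3.6 1.3 6.6 d -5.9
   z 0.124 5 -2.1 1.0 5.0 d -6.5
   z 0.132 5 -1.8 2.0 5.3 d -6.1
top screw 47 lat pct [-11.   -8.1   3.4   9.5  10.3] depth [-12.6 -11.   -6.5   6.    9.4] z 0.0723 0.0786
 l [0.79  0.613] v [ 0.613 -0.79 ]
t 16.6 tcp [ 0.6065 -0.213   0.1526] R [[0.0, 0.49, 0.872], [-0.0, 0.872, -0.49], [-1.0, 0.0, 0.0]] f [-1.17 -0.15 -1.86] m [ 0.031 -
[... 194 characters left out ...]
-6.6 0.2 5.6 d -7.3
   z 0.1 13 -8.2 -1.4 5.9 d -6.7
   z 0.108 13 -7.8 -0.9 6.2 d -6.7
   z 0.116 12 -7.4 -1.6 4.2 d -7.7
   z 0.124 15 -8.1 -0.5 5.6 d -7.1
   z 0.132 6 -7.0 -1.6 3.7 d -7.2
scene screw 69 lat pct [-14.7 -13.2  -1.9  10.   11.7] depth [-13.8 -12.7  -5.9   6.4   9.9] z 0.0725 0.0784
 l [ 0.392 -0.92 ] v [-0.92  -0.392]
top shank 26 lat pct [-4.4 -3.7  1.2  5.8  6.4] depth [-5.5 -5.2 -4.2  0.1  2.2] z 0.0874 0.1317
   z 0.084 4 -4.4 2.2 6.1 d -2.5
   z 0.092 4 -2.8 1.3 6.4 d -2.8
   z 0.1 6 -4.0 0.7 4.5 d -4.3
   z 0.108 6 -2.5 0.5 4.8 d -4.1
top screw 43 lat pct [-8.1 -6.6  3.7  9.7 10.3] depth [-11.8 -11.4  -6.1   6.1   8.6] z 0.072 0.0781
 l [0.79  0.613] v [ 0.613 -0.79 ]
```

View pics/m6.png

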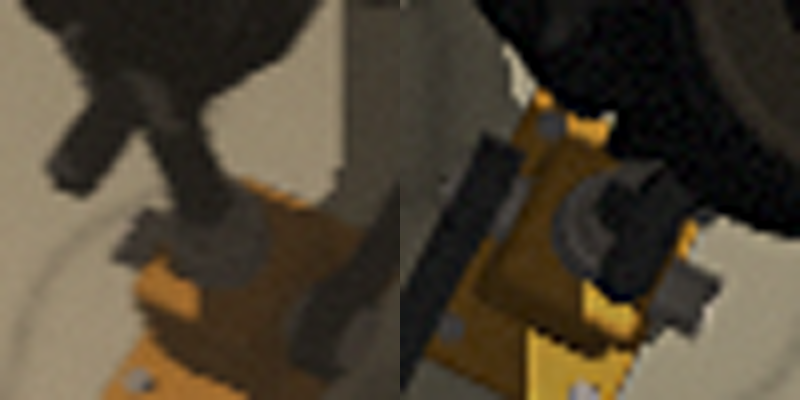

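The tip is over the head at about (215,215) in the scene crop, and the scene depth agrees with the socket centre to about 0.5 mm. I'll lower it and feel for the socket.

```bash
python3 -m pendant '[5,3,0,0,0, 5,3,0,0,0, 5,1,0,0,0, 5,1,0,0,0, 5,1,0,0,0]';python3 -m pendant '[5,1,0,0,0, 5,1,0,0,0, 5,0,0,0,0]'; python3 -c "from h import *; st()"
```

```text
clock: 17.32
tcp_pos: [0.6063, -0.2131, 0.1433]
orientation: [0.401, 1.533, -0.401]
contact_force: [-0.1, -0.7, -1.4]
grip_width: 0.0108
clock: 17.7
tcp_pos: [0.6062, -0.213, 0.1413]
orientation: [0.401, 1.533, -0.401]
contact_force: [-1.1, 0.2, -0.8]
grip_width: 0.0111
t 17.7 tcp [ 0.6062 -0.213   0.1413] R [[-0.0, 0.49, 0.872], [0.0, 0.872, -0.49], [-1.0, -0.0, -0.0]] f [-1.05  0.18 -0.8 ] m [ 0.005 -0.015 -0.013] w 0.0111 j [ 0.679  0.592 -0.616  1.685  0.395  0.992  0.983]
```

```bash
python3 -m pendant '[5,1,0,0,0, 5,1,0,0,0, 5,0,0,0,0]'; python3 -c "from h import *; st()";python3 -m pendant '[5,1,0,0,0, 5,0,0,0,0]'; python3 -c "from h import *; st()"
```

```text
clock: 18.08
tcp_pos: [0.6063, -0.2131, 0.1394]
orientation: [0.401, 1.533, -0.401]
contact_force: [0.2, -0.0, -0.5]
grip_width: 0.0109
t 18.07 tcp [ 0.6063 -0.2131  0.1394] R [[0.0, 0.49, 0.872], [-0.0, 0.872, -0.49], [-1.0, -0.0, 0.0]] f [ 0.19 -0.03 -0.55] m [-0.08   0.035  0.032] w 0.0109 j [ 0.678  0.594 -0.615  1.686  0.397  0.989  0.982]
clock: 18.32
tcp_pos: [0.6067, -0.2132, 0.139]
orientation: [0.401, 1.532, -0.401]
contact_force: [-1.1, 0.6, 4.8]
grip_width: 0.0108
t 18.32 tcp [ 0.6067 -0.2132  0.139 ] R [[0.001, 0.49, 0.872], [-0.001, 0.872, -0.49], [-1.0, 0.0, 0.001]] f [-1.13  0.55  4.8 ] m [-0.035  0.174 -0.004] w 0.0108 j [ 0.678  0.594 -0.614  1.686  0.397  0.988  0.981]
```

```bash
python3 -m pendant '[5,0,0.1,-0.6,0, 5,0,0,0,0, 5,0,0,0,0]'; python3 -c "from h import *; st()";python3 -m pendant '[5,0.7,0,0,0, 5,0,0,0,0]'; python3 -c "from h import *; st()"
```

```text
clock: 18.7
tcp_pos: [0.6062, -0.2129, 0.1389]
orientation: [0.401, 1.532, -0.401]
contact_force: [-1.0, 0.0, 5.8]
grip_width: 0.0108
t 18.7 tcp [ 0.6062 -0.2129  0.1389] R [[0.001, 0.49, 0.872], [-0.001, 0.872, -0.49], [-1.0, 0.0, 0.001]] f [-0.96  0.04  5.83] m [-0.199  0.109 -0.012] w 0.0108 j [ 0.678  0.594 -0.614  1.688  0.397  0.987  0.981]
clock: 18.95
tcp_pos: [0.6065, -0.2129, 0.1387]
orientation: [0.401, 1.531, -0.401]
contact_force: [-0.8, -0.7, 7.5]
grip_width: 0.011
t 18.95 tcp [ 0.6065 -0.2129  0.1387] R [[0.002, 0.49, 0.872], [-0.001, 0.872, -0.49], [-1.0, 0.0, 0.002]] f [-0.76 -0.7   7.46] m [-0.139  0.346 -0.018] w 0.011 j [ 0.677  0.594 -0.614  1.688  0.398  0.986  0.98 ]
```

```bash
cat > bar.py <<'E'
from h import *
from meas import rect
def run(tag,zr=(.14,.175)):
    o=r.get_obs();t=np.array(o['tcp_pos']);M=R.from_rotvec(o['orientation']).as_matrix()
    for c in ('scene','top'):
        p,d=snap(c,c+tag+'.png');P=pts(c,d);np.save(c+'.npy',P);q=P.reshape(-1,3);loc=(q-t)@M*1000
        k=(np.abs(loc[:,2])<45)&(np.abs(loc[:,2])>13)&(np.abs(loc[:,1])<11)&(q[:,2]>t[2]+.006)&(q[:,2]<t[2]+.028)
        for s in(1,-1):
            m=k&(loc[:,2]*s>0)
            if m.sum()>3: print(c,'bar end',s,m.sum(),'zmax/med top',np.percentile(q[m,2],[50,80,95]).round(4),'tool z range',loc[m,2].min().round(1),loc[m,2].max().round(1),'tool y mean',loc[m,1].min().round(1),loc[m,1].mean().round(1),loc[m,1].max().round(1))
E
python3 - <<'E'
from h import *
import bar,lat
bar.run('7')
E
sed -i 's/^run()$//' lat.py; python3 -c "
import lat; lat.run((.082,.125))"
```

```text
scene shank 64 lat pct [-8.1 -7.3 -0.9  5.2  6.2] depth [-18.  -15.1  -7.6  -4.4   0.4] z 0.1085 0.1587
   z 0.108 13 -7.8 -0.9 6.2 d -6.7
   z 0.116 12 -7.4 -1.6 4.2 d -7.7
   z 0.124 15 -8.1 -0.5 5.6 d -7.1
   z 0.132 13 -7.7 -1.4 5.8 d -7.2
   z 0.14 5 -3.3 1.7 4.7 d -7.9
   z 0.156 4 -5.7 -2.2 0.3 d -16.9
scene screw 69 lat pct [-14.7 -13.2  -1.9  10.   11.7] depth [-13.8 -12.7  -5.9   6.4   9.9] z 0.0725 0.0784
 l [ 0.392 -0.92 ] v [-0.92  -0.392]
top shank 15 lat pct [-13.9  -5.9   0.8   4.8   4.9] depth [-12.3 -11.1  -4.3  -3.1  -2.7] z 0.1081 0.1594
   z 0.108 6 -2.5 0.5 4.8 d -4.1
top screw 43 lat pct [-8.1 -6.6  3.7  9.7 10.3] depth [-11.8 -11.4  -6.1   6.1   8.6] z 0.072 0.0781
 l [0.79  0.613] v [ 0.613 -0.79 ]
scene bar end 1 92 zmax/med top [0.1557 0.1575 0.1585] tool z range 13.0 36.6 tool y mean -5.2 3.1 8.8
top bar end -1 89 zmax/med top [0.1559 0.1574 0.1583] tool z range -36.7 -13.4 tool y mean -7.5 -0.8 4.8
scene shank 67 lat pct [-8.6 -7.8 -1.3  5.2  5.9] depth [-10.4  -9.1  -7.2  -3.7  -0.1] z 0.0822 0.1228
   z 0.082 13 -7.8 -1.2 5.4 d -6.6
   z 0.09 12 -8.6 -1.0 5.6 d -7.0
   z 0.098 13 -8.2 -2.0 5.9 d -5.9
   z 0.106 11 -7.0 -0.4 4.8 d -7.6
   z 0.114 16 -8.5 -1.8 5.0 d -7.3
scene screw 62 lat pct [-14.7 -13.6  -1.6  10.1  11.8] depth [-14.3 -12.2  -6.5   6.3   9.7] z 0.0723 0.0787
 l [ 0.392 -0.92 ] v [-0.92  -0.392]
top shank 15 lat pct [-2.8 -1.9  1.2  4.4  4.6] depth [-5.5 -5.4 -4.7 -2.5 -2.2] z 0.0885 0.1155
   z 0.09 4 -2.8 -0.7 1.5 d -5.0
   z 0.098 4 -1.3 1.6 4.6 d -3.9
top screw 36 lat pct [-6.9 -5.1  4.4  9.8 10.3] depth [-11.6 -11.2  -5.1   5.4   7. ] z 0.0729 0.0784
 l [0.79  0.613] v [ 0.613 -0.79 ]
```

```bash
for i in 1; do python3 -m pendant '[5,0,0,0,0.03, 5,0,0,0,0.03, 5,0,0,0,0]'; python3 -c "from h import *; st()"; python3 -m pendant '[5,0,0,0,-0.06, 5,0,0,0,-0.06, 5,0,0,0,0]'; python3 -c "from h import *; st()"; done
```

```text
clock: 19.42
tcp_pos: [0.6065, -0.2128, 0.1386]
orientation: [0.448, 1.522, -0.448]
contact_force: [-1.7, -0.2, 8.2]
grip_width: 0.0107
t 19.43 tcp [ 0.6065 -0.2128  0.1386] R [[0.002, 0.541, 0.841], [-0.001, 0.841, -0.541], [-1.0, 0.0, 0.002]] f [-1.68 -0.24  8.24] m [-0.116  0.318 -0.001] w 0.0107 j [ 0.668  0.59  -0.601  1.688  0.388  0.983  0.927]
clock: 19.8
tcp_pos: [0.6065, -0.2131, 0.1387]
orientation: [0.354, 1.54, -0.354]
contact_force: [-1.3, -0.5, 8.5]
grip_width: 0.011
t 19.8 tcp [ 0.6065 -0.2131  0.1387] R [[0.002, 0.436, 0.9], [-0.001, 0.9, -0.436], [-1.0, 0.0, 0.002]] f [-1.26 -0.47  8.54] m [-0.228  0.36   0.013] w 0.011 j [ 0.687  0.598 -0.628  1.687  0.407  0.989  1.033]
```

```bash
python3 -m pendant '[5,-3,0,0,0.06, 5,0,0.4,-0.7,0, 5,0,0,0,0]'; python3 -c "from h import *; st()"; python3 -m pendant '[5,1,0,0,0, 5,1,0,0,0, 5,1,0,0,0, 5,0,0,0,0]'; python3 -c "from h import *; st()"
```

```text
clock: 20.18
tcp_pos: [0.605, -0.2118, 0.14]
orientation: [0.4, 1.534, -0.4]
contact_force: [0.7, -0.4, -1.1]
grip_width: 0.0107
t 20.18 tcp [ 0.605  -0.2118  0.14  ] R [[-0.001, 0.488, 0.873], [0.0, 0.873, -0.488], [-1.0, -0.0, -0.001]] f [ 0.66 -0.42 -1.15] m [-0.043 -0.028 -0.006] w 0.0107 j [ 0.678  0.591 -0.616  1.689  0.395  0.99   0.982]
clock: 20.68
tcp_pos: [0.6063, -0.2125, 0.1388]
orientation: [0.401, 1.531, -0.401]
contact_force: [-1.5, -0.9, 6.4]
grip_width: 0.0105
t 20.68 tcp [ 0.6063 -0.2125  0.1388] R [[0.002, 0.49, 0.872], [-0.001, 0.872, -0.49], [-1.0, 0.0, 0.002]] f [-1.55 -0.89  6.41] m [-0.266  0.213  0.024] w 0.0105 j [ 0.677  0.593 -0.615  1.689  0.398  0.985  0.979]
```

```bash
python3 -m pendant '[5,0,0,0,0.05, 5,0,0,0,0.05, 5,0,0,0,0.05]'; python3 -c "from h import *; st()"; python3 -m pendant '[5,0,0,0,0.05, 5,0,0,0,0.05]'; python3 -c "from h import *; st()"; python3 -m pendant '[5,0,0,0,0.05, 5,0,0,0,0.05]'; python3 -c "from h import *; st()"
```

```text
clock: 21.05
tcp_pos: [0.6061, -0.2125, 0.1388]
orientation: [0.519, 1.506, -0.52]
contact_force: [-1.0, -0.7, 7.0]
grip_width: 0.0111
t 21.05 tcp [ 0.6061 -0.2125  0.1388] R [[0.002, 0.616, 0.788], [-0.001, 0.788, -0.616], [-1.0, 0.0, 0.002]] f [-0.98 -0.72  6.98] m [-0.261  0.334  0.042] w 0.0111 j [ 0.654  0.584 -0.58   1.691  0.374  0.977  0.846]
clock: 21.3
tcp_pos: [0.6058, -0.2126, 0.1384]
orientation: [0.596, 1.486, -0.597]
contact_force: [-0.1, -1.7, -1.3]
grip_width: 0.0111
t 21.3 tcp [ 0.6058 -0.2126  0.1384] R [[0.001, 0.691, 0.722], [-0.001, 0.722, -0.691], [-1.0, -0.0, 0.002]] f [-0.14 -1.74 -1.29] m [-0.291  0.138 -0.04 ] w 0.0111 j [ 0.639  0.579 -0.557  1.692  0.359  0.972  0.758]
clock: 21.55
tcp_pos: [0.605, -0.2124, 0.1372]
orientation: [0.674, 1.464, -0.675]
contact_force: [-0.8, -1.0, -1.5]
grip_width: 0.0105
t 21.55 tcp [ 0.605  -0.2124  0.1372] R [[-0.001, 0.76, 0.65], [-0.0, 0.65, -0.76], [-1.0, -0.001, -0.0]] f [-0.78 -0.96 -1.48] m [-0.293 -0.023 -0.014] w 0.0105 j [ 0.623  0.575 -0.534  1.695  0.344  0.967  0.67 ]
```

It dropped into the socket at about 15–20° clockwise. I'll continue down to the bottom of the socket.

```bash
python3 -m pendant '[5,1,0,0,0, 5,1,0,0,0, 5,1,0,0,0, 5,0,0,0,0]'; python3 -c "from h import *; st()"; python3 -m pendant '[5,1,0,0,0, 5,1,0,0,0, 5,1,0,0,0, 5,0,0,0,0]'; python3 -c "from h import *; st()"
```

```text
clock: 22.05
tcp_pos: [0.6051, -0.2122, 0.1344]
orientation: [0.673, 1.464, -0.673]
contact_force: [-0.8, -2.5, -1.5]
grip_width: 0.0111
t 22.05 tcp [ 0.6051 -0.2122  0.1344] R [[-0.0, 0.759, 0.651], [-0.0, 0.651, -0.759], [-1.0, -0.0, -0.0]] f [-0.81 -2.49 -1.49] m [-0.495  0.21   0.004] w 0.0111 j [ 0.622  0.579 -0.533  1.697  0.346  0.962  0.669]
clock: 22.55
tcp_pos: [0.6053, -0.2121, 0.1315]
orientation: [0.673, 1.464, -0.673]
contact_force: [-1.1, -2.8, -0.1]
grip_width: 0.0109
t 22.55 tcp [ 0.6053 -0.2121  0.1315] R [[-0.0, 0.759, 0.651], [-0.0, 0.651, -0.759], [-1.0, -0.0, 0.0]] f [-1.1  -2.76 -0.15] m [-0.668  0.313  0.007] w 0.0109 j [ 0.621  0.582 -0.532  1.699  0.348  0.957  0.667]
```

```bash
python3 -m pendant '[5,0,-0.6,0.3,0, 5,0.7,0,0,0, 5,0.7,0,0,0, 5,0,0,0,0]'; python3 -c "from h import *; st()"; python3 -m pendant '[5,0.7,0,0,0, 5,0.7,0,0,0, 5,0,0,0,0]'; python3 -c "from h import *; st()"
```

```text
clock: 23.05
tcp_pos: [0.6052, -0.2125, 0.1302]
orientation: [0.673, 1.464, -0.673]
contact_force: [-0.2, -1.9, 0.4]
grip_width: 0.0108
t 23.05 tcp [ 0.6052 -0.2125  0.1302] R [[0.0, 0.759, 0.651], [0.0, 0.651, -0.759], [-1.0, 0.0, -0.0]] f [-0.17 -1.94  0.45] m [-0.394  0.211  0.044] w 0.0108 j [ 0.622  0.584 -0.531  1.7    0.349  0.954  0.667]
clock: 23.42
tcp_pos: [0.6054, -0.2126, 0.1293]
orientation: [0.673, 1.463, -0.673]
contact_force: [-0.9, -1.0, 4.6]
grip_width: 0.0109
t 23.43 tcp [ 0.6054 -0.2126  0.1293] R [[0.001, 0.759, 0.651], [-0.0, 0.651, -0.759], [-1.0, 0.0, 0.001]] f [-0.91 -1.05  4.65] m [-0.264  0.449 -0.003] w 0.0109 j [ 0.621  0.585 -0.531  1.7    0.35   0.952  0.667]
```

Seated: the TCP is at the height predicted for 14 mm depth, and the force is rising. Now I'll turn clockwise in steps, watching the moment.

```bash
python3 -m pendant '[5,-0.5,0,0,0.06, 5,0,0,0,0.06, 5,0,0,0,0.06, 5,0,0,0,0]'; python3 -c "from h import *; st()"; python3 -m pendant '[5,0,0,0,0.06, 5,0,0,0,0.06, 5,0,0,0,0.06, 5,0,0,0,0]'; python3 -c "from h import *; st()"
```

```text
clock: 23.92
tcp_pos: [0.6052, -0.2125, 0.1293]
orientation: [0.811, 1.414, -0.811]
contact_force: [-1.3, -2.3, 2.1]
grip_width: 0.0108
t 23.93 tcp [ 0.6052 -0.2125  0.1293] R [[0.0, 0.863, 0.505], [-0.0, 0.505, -0.863], [-1.0, 0.0, 0.0]] f [-1.32 -2.32  2.15] m [-0.29   0.144 -0.031] w 0.0108 j [ 0.592  0.576 -0.489  1.702  0.322  0.944  0.509]
clock: 24.42
tcp_pos: [0.6053, -0.2125, 0.1294]
orientation: [0.947, 1.355, -0.947]
contact_force: [-0.7, -1.4, 2.9]
grip_width: 0.0108
t 24.43 tcp [ 0.6053 -0.2125  0.1294] R [[0.0, 0.939, 0.344], [-0.0, 0.344, -0.939], [-1.0, 0.0, 0.0]] f [-0.73 -1.43  2.86] m [-0.293  0.084  0.08 ] w 0.0108 j [ 0.564  0.568 -0.448  1.704  0.294  0.936  0.352]
```

```bash
cat > mz.py <<'E'
from h import *
M=[]
for i in range(3):
    viewer.grab_frame('scene');o=r.get_obs();M.append(o['moment'][2])
m=R.from_rotvec(o['orientation']).as_matrix()
print('MZ',np.mean(M).round(3),np.round(M,3),'yaw',np.arctan2(m[1,2],m[0,2]).round(3),'f',np.round(o['contact_force'],1),'tcp',np.round(o['tcp_pos'],4),'t',round(o['clock'],2))
E
python3 mz.py; python3 -m pendant '[5,0,0,0,0.06, 5,0,0,0,0.06, 5,0,0,0,0]'; python3 mz.py; python3 -m pendant '[5,0,0,0,0.06, 5,0,0,0,0.04, 5,0,0,0,0]'; python3 mz.py
```

```text
MZ 0.017 [-0.     0.007  0.043] yaw -1.22 f [ 0.  -0.8  2. ] tcp [ 0.6053 -0.2125  0.1294] t 24.57
clock: 24.95
tcp_pos: [0.6053, -0.2125, 0.1294]
orientation: [1.038, 1.309, -1.037]
contact_force: [0.1, -1.2, 2.5]
grip_width: 0.011
MZ 0.023 [ 0.06  -0.005  0.013] yaw -1.34 f [0.1 0.  1.9] tcp [ 0.6052 -0.2125  0.1294] t 25.1
clock: 25.48
tcp_pos: [0.6052, -0.2126, 0.1293]
orientation: [1.113, 1.268, -1.113]
contact_force: [-0.3, -1.4, 1.6]
grip_width: 0.0109
MZ 0.037 [0.025 0.033 0.053] yaw -1.441 f [-0.4 -1.3  2.7] tcp [ 0.6052 -0.2125  0.1293] t 25.62
```

```bash
python3 -m pendant '[5,0,0,0,0.05, 5,0,0,0,0.05, 5,0,0,0,0]'; python3 mz.py; python3 -m pendant '[5,0,0,0,0.05, 5,0,0,0,0.05, 5,0,0,0,0]'; python3 mz.py
```

```text
clock: 26.0
tcp_pos: [0.6052, -0.2125, 0.1294]
orientation: [1.187, 1.223, -1.187]
contact_force: [0.5, -0.9, 2.7]
grip_width: 0.0109
MZ 0.044 [0.045 0.015 0.073] yaw -1.541 f [ 1.6 -1.2  2. ] tcp [ 0.6052 -0.2126  0.1293] t 26.15
clock: 26.52
tcp_pos: [0.6052, -0.2126, 0.1294]
orientation: [1.261, 1.175, -1.26]
contact_force: [1.4, -0.1, 1.6]
grip_width: 0.0112
MZ 0.03 [0.036 0.016 0.039] yaw -1.64 f [ 1.3 -0.5  1.6] tcp [ 0.6052 -0.2126  0.1294] t 26.68
```

```bash
python3 -m pendant '[5,0,0,0,0.05, 5,0,0,0,0.05, 5,0,0,0,0]'; python3 mz.py; python3 -m pendant '[5,0,0,0,0.04, 5,0,0,0,0.04, 5,0,0,0,0]'; python3 mz.py
```

```text
clock: 27.05
tcp_pos: [0.6052, -0.2126, 0.1293]
orientation: [1.333, 1.124, -1.333]
contact_force: [0.7, 0.2, 1.2]
grip_width: 0.0108
MZ 0.045 [0.048 0.065 0.021] yaw -1.741 f [0.7 0.  2.7] tcp [ 0.6052 -0.2126  0.1294] t 27.2
clock: 27.58
tcp_pos: [0.6052, -0.2126, 0.1294]
orientation: [1.392, 1.079, -1.392]
contact_force: [1.6, -0.6, 1.7]
grip_width: 0.0106
MZ 0.008 [ 0.027  0.    -0.004] yaw -1.821 f [ 1.3 -1.5  2.4] tcp [ 0.6052 -0.2126  0.1294] t 27.73
```

Run:
```python
from h import *
import bar
bar.run('8')
t=np.array(r.get_obs()['tcp_pos'])
from meas import rect
for c in('scene','top'):
    q=np.load(c+'.npy').reshape(-1,3);m=(np.hypot(*(q[:,:2]-t[:2]).T)<.042)&(abs(q[:,2]-.1465)<.0015+.0)
    print(c,m.sum())
```

```text
scene bar end -1 102 zmax/med top [0.1465 0.148  0.1506] tool z range -39.1 -13.0 tool y mean -10.3 0.9 10.4
top bar end -1 84 zmax/med top [0.1458 0.1474 0.1493] tool z range -35.7 -13.2 tool y mean -6.6 -1.1 5.7
scene 59
top 43
```

```bash
python3 -m pendant '[5,0,0,0,0.03, 5,0,0,0,0.03, 5,0,0,0,0]'; python3 mz.py; python3 -m pendant '[5,0,0,0,0.03, 5,0,0,0,0.03, 5,0,0,0,0]'; python3 mz.py
```

```text
clock: 28.2
tcp_pos: [0.6052, -0.2126, 0.1293]
orientation: [1.435, 1.045, -1.435]
contact_force: [2.0, -0.7, 2.0]
grip_width: 0.011
MZ 0.02 [0.016 0.017 0.025] yaw -1.882 f [ 1.3 -0.5  2.7] tcp [ 0.6052 -0.2126  0.1293] t 28.35
clock: 28.72
tcp_pos: [0.6051, -0.2126, 0.1293]
orientation: [1.477, 1.01, -1.477]
contact_force: [1.0, -0.3, 2.4]
grip_width: 0.0108
MZ 0.045 [0.025 0.03  0.079] yaw -1.941 f [ 1.2 -0.1  2.7] tcp [ 0.6051 -0.2126  0.1293] t 28.88
```

```bash
python3 -m pendant '[5,0,0,0,0.03, 5,0,0,0,0.03, 5,0,0,0,0]'; python3 mz.py; python3 -m pendant '[5,0,0,0,0.03, 5,0,0,0,0.03, 5,0,0,0,0]'; python3 mz.py; python3 -c "from h import *;st()"
```

```text
clock: 29.25
tcp_pos: [0.6051, -0.2126, 0.1293]
orientation: [1.519, 0.973, -1.519]
contact_force: [1.1, -0.8, 2.6]
grip_width: 0.0106
MZ 0.081 [0.11  0.105 0.029] yaw -2.002 f [ 1.8 -0.8  3. ] tcp [ 0.6051 -0.2126  0.1293] t 29.4
clock: 29.78
tcp_pos: [0.6051, -0.2126, 0.1293]
orientation: [1.561, 0.935, -1.561]
contact_force: [1.4, -0.2, 3.2]
grip_width: 0.0111
MZ 0.201 [0.189 0.213 0.202] yaw -2.061 f [ 1.6 -1.2  2.5] tcp [ 0.6051 -0.2126  0.1293] t 29.93
t 29.93 tcp [ 0.6051 -0.2126  0.1293] R [[0.0, 0.882, -0.471], [-0.0, -0.471, -0.882], [-1.0, 0.0, 0.0]] f [ 1.6  -1.17  2.47] m [-0.28  -0.494  0.202] w 0.0111 j [ 0.424  0.541 -0.252  1.715  0.164  0.907 -0.385]
```

The moment has risen to 0.20 N m, which is firm. Release and withdraw straight up.

```bash
python3 -m pendant '[12,0,0,0,0, 18,0,0,0,0, 30,0,0,0,0, 40,0,0,0,0, 40,0,0,0,0, 40,-5,0,0,0, 40,-15,0,0,0, 40,-40,0,0,0, 40,-40,0,0,0, 40,0,-40,0,0, 40,0,-40,0,0, 40,0,-40,0,0, 40,0,-40,0,0, 40,0,-40,0,0, 40,0,0,0,0]'
python3 - <<'E'
from h import *
from meas import rect
st()
for c in('scene','top'):
    p,d=snap(c,c+'9.png');P=pts(c,d).reshape(-1,3);q=P[(np.hypot(P[:,0]-.6054,P[:,1]+.212)<.06)&(P[:,2]>.135)&(P[:,2]<.17)]
    if len(q)>5: print(c,'bar',rect(q),'z',np.median(q[:,2]))
    b=(.6058,-.2102) if c=='scene' else (.6049,-.214)
    a=np.radians(-29.3);e=P-[*b,0];s=np.c_[e[:,0]*np.cos(a)+e[:,1]*np.sin(a),-e[:,0]*np.sin(a)+e[:,1]*np.cos(a),e[:,2]]
    t=s[(s[:,0]<-.026)&(s[:,0]>-.077)&(s[:,1]>.02)&(s[:,1]<.042)&(s[:,2]>.033)&(s[:,2]<.06)]
    if len(t)>9: print('arm slope',np.polyfit(t[:,0],t[:,2],1))
    for n in ('keyring','stopper','snuffer','buttonbox','dish'): print(n,[np.round(x['location'],3).tolist() for x in nets.look_for(n,c)][:1])
a=cv2.imread('pics/scene9.png');b=cv2.imread('pics/top9.png')
f=lambda im,u,v:cv2.resize(im[v-45:v+45,u-45:u+45],(400,400),interpolation=cv2.INTER_CUBIC)
cv2.imwrite('pics/m9.png',np.hstack([f(a,226,218),f(b,417,189)]))
E
```

```text
clock: 31.8
tcp_pos: [0.4269, -0.1174, 0.2304]
orientation: [1.559, 0.935, -1.56]
contact_force: [0.3, 0.1, 0.3]
grip_width: 0.0398
t 31.8 tcp [ 0.4269 -0.1174  0.2304] R [[0.0, 0.883, -0.47], [-0.001, -0.47, -0.883], [-1.0, 0.001, 0.001]] f [0.34 0.15 0.29] m [-0.013 -0.046 -0.037] w 0.0398 j [ 0.441  0.112 -0.336  2.066  0.046  0.97  -0.408]
scene bar [ 605.8 -210.4   74.3   13.3   65.1] z 0.14682694986737166
arm slope [0.01054031 0.03901315]
keyring [[0.499, -0.014, 0.003]]
stopper [[0.638, -0.004, 0.046]]
snuffer [[0.7, -0.081, 0.017]]
buttonbox [[0.747, -0.273, 0.056]]
dish [[0.392, 0.02, 0.01]]
top bar [ 604.4 -213.9   73.2   13.5   66.4] z 0.14633513760651118
arm slope [-0.0104874   0.03792969]
keyring [[0.495, -0.02, -0.0]]
stopper [[0.637, -0.004, 0.049]]
snuffer [[0.684, -0.082, 0.016]]
buttonbox [[0.739, -0.271, 0.049]]
dish [[0.394, 0.024, 0.014]]
```

View pics/m9.png

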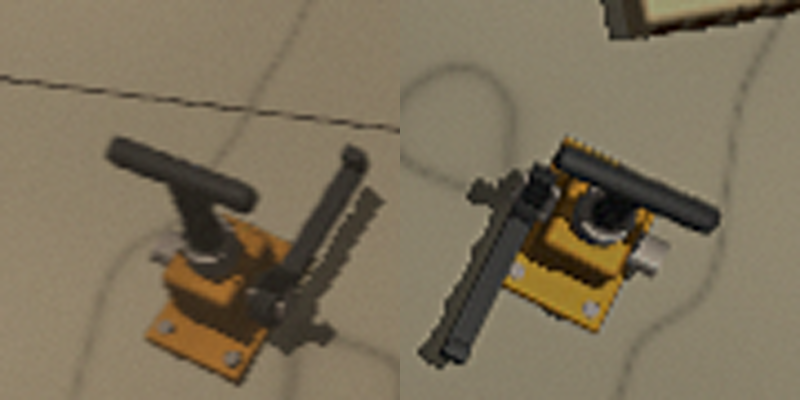

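The key stands upright in the screw, at about (190,200) in the scene crop and (620,190) in the top crop. The arm is level and the robot is clear.

```bash
python3 -c "from h import *; print(r.hand_in())"
```

```text
the job is handed in; nothing more can be done
None
```

The hook arm is level, the set screw is tightened on the flat, and the hex key stands in the screw. I handed the job in with the robot clear, at about 32 s of the 72 s allowed.

- **Hook arm:** I pushed it down with the shut fingers at 3–5 N. The depth images show it level before and after tightening; the last two fits gave slopes of +0.010 and −0.010.
- **Seating:** The socket was turned about 15–20° from where I expected, so I found it by turning the key clockwise under 6–7 N. The highest upward contact reading was 8.5 N, on the first attempt to seat it. The key then went down to the full 14 mm depth. After release, the bar top stood at 0.1465 m, against 0.147 m expected.
- **Tightening:** I turned the screw clockwise about 1.2–1.3 rad in total. The moment stayed near 0.03–0.05 N m, then rose to 0.20 N m, where I stopped.
- **Bystanders:** All five were found again within about 5 mm of where they started, which is close to the detector's accuracy.

One check disagreed: after release, the bar stood about 3–4° back from the gripper's last angle. That could be play of the hex in the socket or a slight spring-back of the screw. I did not measure the moment again after letting go.

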